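# Turn the ring plate until its red pin is at the top

## Robot

A 6-joint arm with a two-finger parallel gripper is mounted at the origin on a cart in front of the work surface, level with it; the furniture and walls round the work are solid. World frame = base frame: x ahead of the robot, y to its left, z up, the work surface at z = 0. Lengths are in m, angles in rad, forces in N, time in s.
With the tool pointing down it reaches from about 0.325 to 0.925 m from the base axis. Payload 3.1 kg.
Tool frame: the origin (TCP) lies at the very end of the fingers, on their centre line; the grasp point (between the pads) lies 19 mm behind it; z points along the fingers, y is the line along which they close (so a half turn about z gives the same grasp; the last joint's range is limited). The gripper opens to 85 mm and grips with 20 to 120 N. Pads are 22 mm wide; open, the fingers measure 114 mm over their backs; the gripper's body (76 mm by 85 mm) begins 54 mm behind the grasp point. The pads swing forward as they close: fully open they stand 13 mm farther back than shut.
Start: joints at [-1.281, 0.217, 1.613, -0, 1.311, -0.112], TCP at [0.244, -0.575, 0.231] pointing down, gripper open.
Joint ranges: [-2.75, 2.75], [-0.78, 2.1], [0.31, 2.55], [-1.13, 4.27], [0.13, 2.63], [-2.58, 2.58]. Speed limits (rad/s): [2.79, 2.79, 3.14, 3.14, 3.14, 3.14].

## Interface

Orientations are given as a unit quaternion [x, y, z, w].
In Python, from bench import * gives the robot as it stands. The module is installed in compiled form; this text tells all that it offers.
- The arm moves only by the tool servo_tool, never from a script. Its argument "rows" is a list of rows, each a list of 3 entries, a list of its own where there are three numbers: the shift along the tool's x, y, z in mm, then the turn about the tool's z in degrees, then the finger opening in mm, from 0 to 85.4. A call has 1 to 20 rows; each row shifts and turns the commanded pose from where the row before left it, along the tool's axes as they then stand; what a row does not reach is not made up. A row lasts 1/10 s, in which the tool goes at most 50 mm and 8.59 degrees, less where a joint would pass 70% of its speed; a pose out of reach is approached as far as the arm can. A call is refused whole if a number of a shift passes 50 or a number of a turn 8.59, either way. A call with a gripper value outside its range is refused whole. The fingers move at their own pace and stop on an object; "squeeze" is the grip in N (left out, the last holds). Time passes only in rows, so rows that do not move let the fingers close. It gives the time, the measured TCP pose, the force, the opening and the grip force at its end, in the units of the state.
- observe(): the state, without advancing time (a new reading comes with each control period).
- grab_frame(name): name is "side" or "top"; returns a dict with "frame" (480x640x3 uint8, blue, green, red), "depth" (480x640 float32, m along the optical axis (not along the pixel's ray), 0 where there is no reading), "vfov" (degrees; the focal length in pixels is half the picture's height over the tangent of half this angle, whatever the lens; pixels are square), "cx", "cy" (the principal point, pixels), "world_to_cam" (4x4, takes a point from world to camera coordinates). Camera axes: x right, y up, looking along -z (the intrinsics and any distortion apply to the point x, -y, -z); pixel columns grow to the right and rows downward; lengths in m; the calibration is good to about 2 mm. A picture is of the moment at which its call begins.
- hand_in(): hands the job in; it is judged then, once.
The state is a dict: "t": time; "joint_pos": joint angles; "qvel": joint speeds; "joint_efforts": joint torques, N m; "tcp_pos": TCP position; "tcp_rot": TCP orientation; "force": force on the tool from outside, world axes, zero at the start; "ft_torque": the same for the moment, N m; "gripper_width": finger opening in m; "finger_force": force on a finger pad.
Only numpy, scipy, OpenCV 4.12 (cv2) and the standard library are available. Lean on these libraries where they do the work, as an engineer would, in place of code of your own. Each camera call takes 0.05 s, during which the arm holds its last target. There are 200 camera calls.

## Task

The black ring plate stands upright on the axle of the inspection stand. Turn it until its red pin is at the very top of its circle, straight above the axle and in line with the yellow pointer, and let go. Do not knock over the brown dropper bottle beside the stand.

Things in the scene. Friction and masses are not known exactly. Their poses are not given: they have to be found in the camera images.
- plate (a joint): angle of the ring plate on its axle, rad: 0 when the red pin is straight above the axle; positive when turned clockwise as seen from the robot (red pin right of the top). It starts between 0.7 and 1.6. The plate is balanced, turns both ways past 0 against slight friction (0.12 N m) and stays where it is left
- red_pin (a point): red rod 12 mm thick, projecting 55 mm from the front face of the black ring plate (148 mm across) towards the robot, parallel to the axle and 52 mm from it. This point is on the rod's centre line, 42 mm in front of the plate's face, 13 mm short of the free end. A like white pin is opposite; a metal knob 15 mm high is on the axle
- axle (a point): point on the axle's centre line in the plane of the plate's front face, 112 mm above the bench. Its x axis points along the axle away from the robot, y left, z up; it does not turn with the plate. The stand is fixed to the bench; behind the plate it has a grey post and a yellow pointer on an arm that ends 103 mm above the axle
- dropper: brown dropper bottle with a white top, 30 mm in diameter, 92 mm high, standing loose on the bench to the left of the stand; origin at the centre of its underside, z up
There are look-alikes about, which are no part of the job. Leave any green look-alike of the dropper alone.

How it is judged:
By the outcome, as a careful person would: the job done as asked, in the order asked, and still so for the second after the job is handed in, with the robot touching nothing.
It also fails if it takes over 29 s, if anything falls off the work surface, if the arm or the gripper's body presses on something with over 40 N, if the wrist force passes 120 N, or if a joint passes its speed limit or range.

## Working session

There is one attempt and no reset: what is moved stays moved. The work goes in short steps, Python scripts to look and compute and a tool call to move; the robot and the scene stay as the last step left them, time stands still between calls to the robot, and variables do not carry over. Pictures are saved under pics/ and viewed, at most 10 in all, crops included, and the job is handed in when it is done.

Besides the shell and the picture viewer there is one more tool, called after "Call:" by a JSON object that holds its "name" and its "arguments", one argument or row to a line. servo_tool: Moves the arm, as the interface text tells. Its arguments: {"type":"object","properties":{"rows":{"type":"array"},"squeeze":{"type":"number"}},"required":["rows"]}

```bash
mkdir -p pics
cat > h.py <<'E'
from bench import *
import numpy as np, cv2
def snap(n):
    g=grab_frame(n); np.savez(f'{n}.npz',**{k:np.array(v) for k,v in g.items()}); return g
def px2w(g,u,v,d=None):
    f=240/np.tan(np.radians(g['vfov'])/2)
    u,v=np.atleast_1d(u),np.atleast_1d(v)
    if d is None: d=g['depth'][v.astype(int),u.astype(int)]
    p=np.stack([(u-g['cx'])/f*d,-(v-g['cy'])/f*d,-d,np.ones_like(d)],0)
    return (np.linalg.inv(g['world_to_cam'])@p)[:3].T
def w2px(g,P):
    f=240/np.tan(np.radians(g['vfov'])/2)
    q=g['world_to_cam']@np.r_[P,1]
    return g['cx']-q[0]/q[2]*f, g['cy']+q[1]/q[2]*f
E
python3 - <<'E'
from h import *
for n in ('side','top'):
    g=snap(n); cv2.imwrite(f'pics/{n}0.png',g['frame']); print(n,[k for k in g],g['vfov'],g['cx'],g['cy'],np.round(np.linalg.inv(g['world_to_cam']),3))
s=observe(); print(s)
E
```

```text
side ['frame', 'depth', 'vfov', 'cx', 'cy', 'world_to_cam'] 46.09874257218349 325.42229706803465 234.85746826732304 [[ 0.228  0.527 -0.819 -0.178]
 [-0.974  0.136 -0.184 -0.414]
 [ 0.014  0.839  0.544  0.566]
 [ 0.     0.     0.     1.   ]]
top ['frame', 'depth', 'vfov', 'cx', 'cy', 'world_to_cam'] 51.9914446633713 315.37543116020845 235.81186287781287 [[ 0.002  0.994 -0.105  0.441]
 [-1.    -0.    -0.021 -0.252]
 [-0.021  0.105  0.994  0.965]
 [ 0.     0.     0.     1.   ]]
{'t': 0.1, 'joint_pos': array([-1.28114835e+00,  2.17688594e-01,  1.61478287e+00,  3.84383260e-05,
        1.31131347e+00, -1.12190138e-01]), 'qvel': array([ 8.14551000e-05, -1.82941761e-03, -3.20402658e-03, -1.41904501e-03,
        6.04419076e-04, -9.07981550e-05]), 'joint_efforts': array([-1.28633324e-03, -3.98081911e+01, -3.04970384e+01, -1.73629405e-04,
        4.27973209e-03, -4.76342677e-06]), 'tcp_pos': array([ 0.24426843, -0.57448683,  0.23008793]), 'tcp_rot': array([ 9.79883975e-01,  1.99565011e-01, -7.86344601e-05, -1.09347355e-03]), 'force': array([-0.18258959,  0.65946653, -0.40142117]), 'ft_torque': array([-0.07742034,  0.00090673,  0.02737766]), 'finger_force': 0.0, 'gripper_width': 0.08553361227331222}
```

View pics/side0.png

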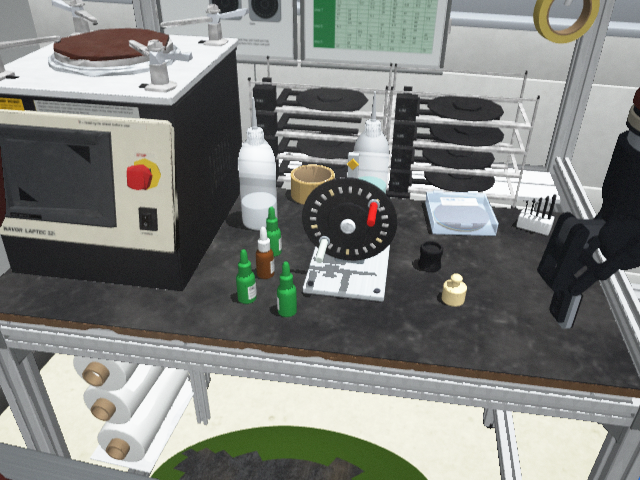

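View pics/top0.png

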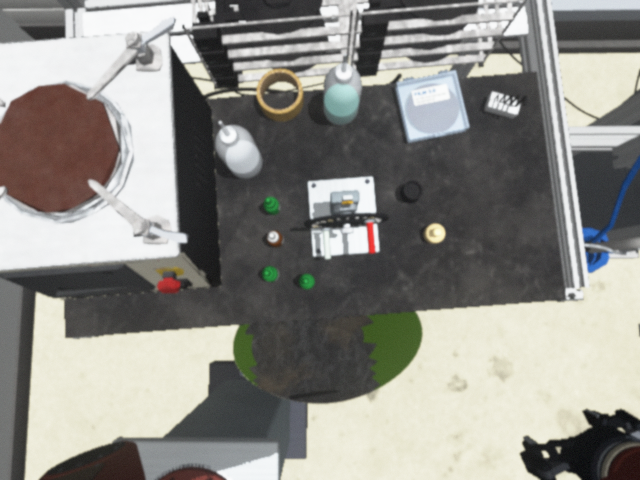

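The side view shows the ring plate with knob at (347,226), red pin (372,213) and white pin (321,248). In the top view the red pin is at (373,238). The brown dropper is at side (264,255), top (274,239).

Possible mix-ups:
- **Red:** machine e-stop at side (140,177) versus the rod at (372,213). I choose the rod on the plate.
- **Dropper:** green bottles at side (245,280), (286,290) and (272,232) versus the brown one at (264,255). I choose brown.

Run:
```python
from h import *
def load(n):
    z=np.load(n+'.npz'); return {k:z[k] for k in z.files}
G={n:load(n) for n in('side','top')}
def pts(n,m,box):
    g=G[n]; u0,v0,u1,v1=box; k=np.zeros((480,640),bool); k[v0:v1,u0:u1]=1
    v,u=np.nonzero(m&k&(g['depth']>0)); return px2w(g,u,v),u,v
for n,box in(('side',(340,180,420,250)),('top',(350,200,400,270))):
    f=G[n]['frame'].astype(int); m=(f[...,2]>130)&(f[...,1]<70)&(f[...,0]<70)
    p,u,v=pts(n,m,box); print(n,'red',len(p),u.min(),u.max(),v.min(),v.max(),np.round(np.percentile(p,[2,50,98],0),4).tolist())
    c=p.mean(0); w=np.linalg.svd(p-c)[2][0]; print(' axis',w.round(3),c.round(4))
# plate plane from side: dark pixels
f=G['side']['frame'].astype(int); p,u,v=pts('side',f.max(2)<60,(300,175,400,262))
q=p[(p[:,2]>.04)&(p[:,2]<.2)]
best=None;rng=np.random.default_rng(0)
for _ in range(400):
    a=q[rng.choice(len(q),3,False)]; nn=np.cross(a[1]-a[0],a[2]-a[0]); L=np.linalg.norm(nn)
    if L<1e-5: continue
    nn/=L; i=abs((q-a[0])@nn)<.003
    if best is None or i.sum()>best.sum(): best=i
q=q[best]; c=q.mean(0); nn=np.linalg.svd(q-c)[2][2]; nn*=np.sign(nn[0]); print('plane',len(q),c.round(4),nn.round(3),np.percentile(q,[1,99],0).round(4).tolist())
# knob + white pin, side
f8=G['side']['frame'];gr=f.min(2)
for nm,box in(('knob',(338,216,358,237)),('white',(312,234,332,266))):
    p,u,v=pts('side',gr>120,box); d=(c-p)@nn; k=(d>0.004)&(d<.08); print(nm,k.sum(),p[k].mean(0).round(4),np.percentile(d[k],[5,50,95]).round(4),u[k].mean(),v[k].mean())
    e=np.median(p[k],0); 
ft=G['top']['frame'].astype(int)
p,u,v=pts('side',(f[...,2]>90)&(f[...,0]<50)&(f[...,1]<90)&(f[...,2]>f[...,1]+30),(250,225,280,285)); print('brown',len(p),np.median(p,0).round(4),p.max(0).round(3))
cv2.imwrite('pics/crop.png',cv2.resize(f8[150:320,230:420],None,fx=4,fy=3.5,interpolation=cv2.INTER_CUBIC)[:600,:760])
```

```text
side red 169 367 377 203 225 [[0.4972, -0.3314, 0.1439], [0.5142, -0.3256, 0.152], [0.5444, -0.3194, 0.1541]]
 axis [-0.995 -0.068 -0.073] [ 0.5163 -0.3256  0.1512]
top red 115 366 374 224 253 [[0.4999, -0.3399, 0.0006], [0.5217, -0.3251, 0.1536], [0.5467, -0.3208, 0.1563]]
 axis [-0.126 -0.105 -0.987] [ 0.5227 -0.3261  0.1482]
plane 4369 [ 0.5537 -0.2861  0.1156] [ 0.997  0.075 -0.003] [[0.5477, -0.3552, 0.043], [0.5605, -0.2158, 0.181]]
knob 170 [ 0.5363 -0.2873  0.1134] [0.0136 0.0178 0.0203] 347.50588235294117 225.52941176470588
white 215 [ 0.5179 -0.2521  0.0777] [0.0059 0.0329 0.0586] 321.7953488372093 248.48837209302326
brown 226 [ 0.5228 -0.1594  0.0361] [ 0.538 -0.143  0.049]
```

View pics/crop.png

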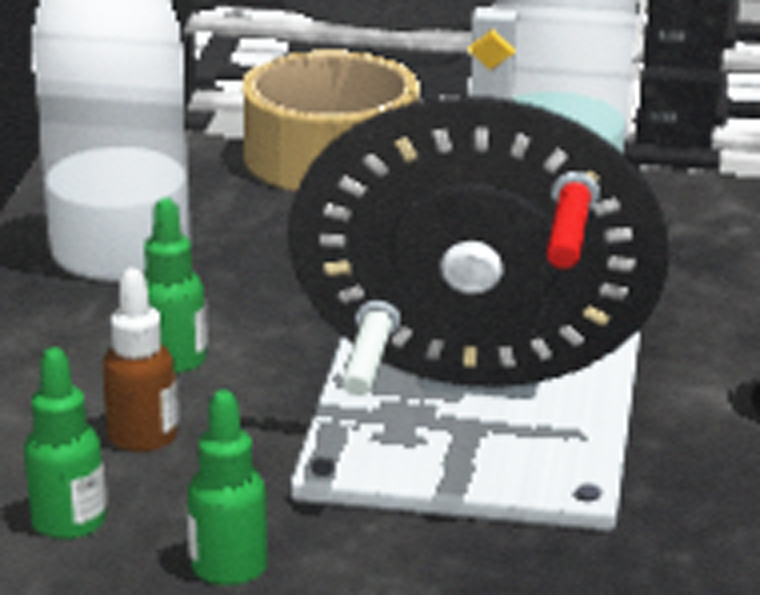

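The crop confirms it: the red rod's tip is at crop (563,255) up-right of the knob, with white opposite and the brown dropper clear to the left. By symmetry of the two pins θ≈0.78, and the plate yaw is 4.3°. The pin grasp point is about (0.5125, -0.326, 0.148). I'll align the tool and go above it.

Call:
{"name": "servo_tool", "arguments": {
  "rows": [
    [[0,0,0],6.23,50],
    [[0,0,0],6.23,50],
    [[0,0,0],6.23,50],
    [[10,-8,0],0,50],
    [[20,-16,0],0,50],
    [[22,-17.5,0],0,50],
    [[22,-17.5,0],0,50],
    [[22,-17.5,0],0,50],
    [[22,-17.5,0],0,50],
    [[22,-17.5,0],0,50],
    [[22,-17.5,0],0,50],
    [[22,-17.5,0],0,50],
    [[22,-17.5,0],0,50],
    [[22,-17.5,0],0,50],
    [[22,-17.5,0],0,50],
    [[20,-16,0],0,50],
    [[14,-12,0],0,50],
    [[0,0,0],0,50],
    [[0,0,0],0,50]
  ],
  "squeeze": 20
}}

```text
t: 2.0
tcp_pos: [0.5104, -0.3267, 0.231]
tcp_rot: [0.999, 0.039, -0.0, -0.0]
force: [0.3, 0.9, 0.6]
gripper_width: 0.0499
finger_force: 0.0
```

Run:
```python
from h import *
s=observe(); print(s['t'],s['tcp_pos'],s['tcp_rot'],s['gripper_width'],s['force'])
g=snap('side'); cv2.imwrite('pics/s1.png',cv2.resize(g['frame'][90:320,230:470],None,fx=2.5,fy=2.5))
print(w2px(g,s['tcp_pos']))
```

```text
2.0 [ 0.51039583 -0.32668308  0.23095014] [ 9.99232224e-01  3.91755589e-02 -4.75926812e-04 -1.05526195e-04] 0.04992581273867343 [0.29471758 0.9050078  0.63934718]
(np.float64(375.44354829544005), np.float64(165.44896038594612))
```

View pics/s1.png

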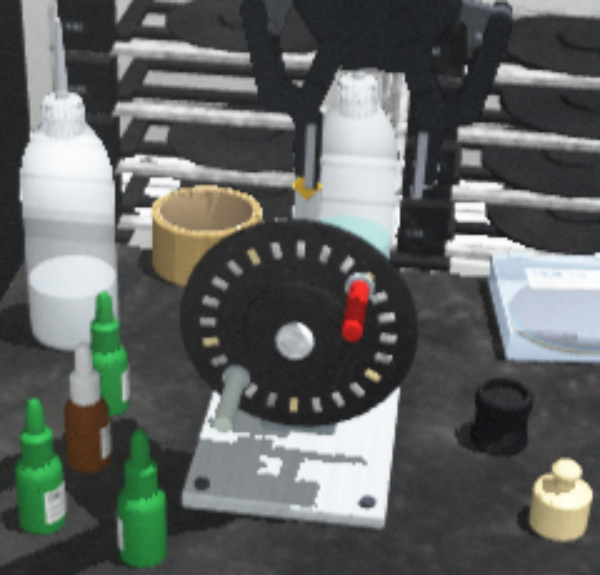

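Fingers straddle the pin in the crop: pads at (310,190) and (420,190), pin at (355,310). I'll descend and cage it loosely.

Call:
{"name": "servo_tool", "arguments": {
  "rows": [
    [[2,-1,10],0,50],
    [[0,0,17],0,50],
    [[0,0,17],0,50],
    [[0,0,17],0,50],
    [[0,0,17],0,50],
    [[0,0,12],0,50],
    [[0,0,5],0,50],
    [[0,0,0],0,13],
    [[0,0,0],0,13],
    [[0,0,0],0,13],
    [[0,0,0],0,13],
    [[0,0,0],0,13],
    [[0,0,0],0,13]
  ]
}}

```text
t: 3.35
tcp_pos: [0.5128, -0.3263, 0.1369]
tcp_rot: [0.999, 0.038, 0.0, 0.0]
force: [1.0, 1.4, 0.6]
gripper_width: 0.0131
finger_force: 0.5
```

Run:
```python
from h import *
s=observe(); print(s['t'],s['tcp_pos'],s['gripper_width'],s['force'],s['finger_force'])
g=snap('side'); cv2.imwrite('pics/s2.png',cv2.resize(g['frame'][140:280,280:440],None,fx=4,fy=4))
```

```text
3.35 [ 0.51278273 -0.3263413   0.13688771] 0.013105530826411188 [1.01019807 1.3946456  0.63440565] 0.45305714942514896
```

View pics/s2.png

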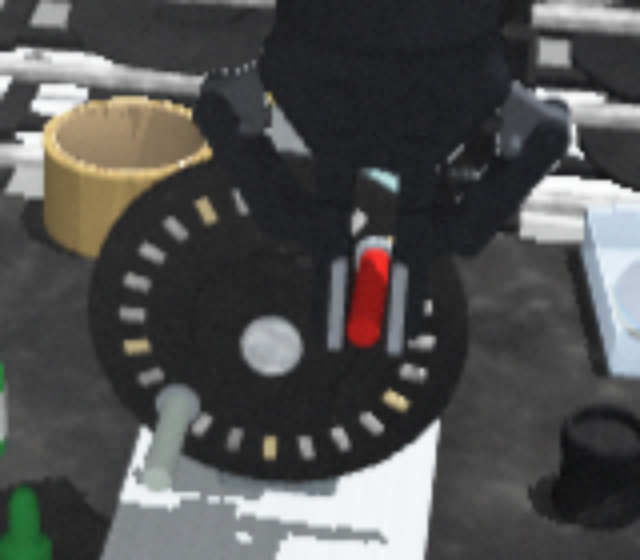

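The red pin at crop (367,300) sits between both pads. I'll follow the arc to the top.

Call:
{"name": "servo_tool", "arguments": {
  "rows": [
    [[0,-3.0,-2.8],0,13],
    [[0,-3.2,-2.5],0,13],
    [[0,-3.4,-2.4],0,13],
    [[0,-3.6,-2.0],0,13],
    [[0,-3.7,-1.7],0,13],
    [[0,-3.8,-1.4],0,13],
    [[0,-4.0,-1.1],0,13],
    [[0,-4.0,-0.8],0,13],
    [[0,-4.1,-0.5],0,13],
    [[0,-4.4,-0.2],0,13],
    [[0,0,0],0,13],
    [[0,0,0],0,13],
    [[0,0,0],0,13]
  ]
}}

```text
t: 4.7
tcp_pos: [0.5087, -0.2878, 0.1504]
tcp_rot: [0.999, 0.038, -0.001, -0.002]
force: [0.5, -0.2, -0.5]
gripper_width: 0.0126
finger_force: 0.0
```

```bash
cat > m.py <<'E'
from h import *
s=observe(); print(s['t'],s['tcp_pos'],s['gripper_width'],s['force'],s['finger_force'])
g=snap('side'); fr=g['frame']; f=fr.astype(int); n=np.array([.9972,.075,0]); c=np.array([.5537,-.2861,.112]); l=np.array([-.075,.9972,0])
def mid(m,box,tag):
    u0,v0,u1,v1=box; k=np.zeros((480,640),bool); k[v0:v1,u0:u1]=1
    v,u=np.nonzero(m&k&(g['depth']>0)); p=px2w(g,u,v); d=(c-p)@n; j=(d>.006)&(d<.06); p=p[j]
    q=np.c_[(c-p)@n,(p-c)@l,p[:,2]-.112]; print(tag,len(q),q.mean(0).round(4),np.median(q,0).round(4)); return np.median(q,0)
r=mid((f[...,2]>100)&(f[...,1]<70)&(f[...,0]<70),(300,150,420,260),'red')
w=mid((f.min(2)>105)&(f.max(2)-f.min(2)<60),(310,240,400,300),'white')
k=mid(f.min(2)>110,(335,212,360,240),'knob')
a=(r-w); print('theta from pins',np.arctan2(-a[1],a[2]))
import sys; cv2.imwrite(f'pics/{sys.argv[1]}.png',cv2.resize(fr[120:300,270:430],None,fx=3.3,fy=3.3))
E
python3 m.py s3
```

```text
4.7 [ 0.50872237 -0.28778229  0.15038968] 0.012643043732339064 [ 0.48562007 -0.21197075 -0.46095269] 0.0
red 143 [0.0427 0.0015 0.0545] [0.0471 0.0017 0.0555]
white 1757 [ 0.0323 -0.0039 -0.0964] [ 0.0337 -0.0025 -0.1014]
knob 203 [ 0.0234 -0.0003  0.008 ] [ 0.018  -0.0007  0.0031]
theta from pins -0.026532945789092453
```

View pics/s3.png

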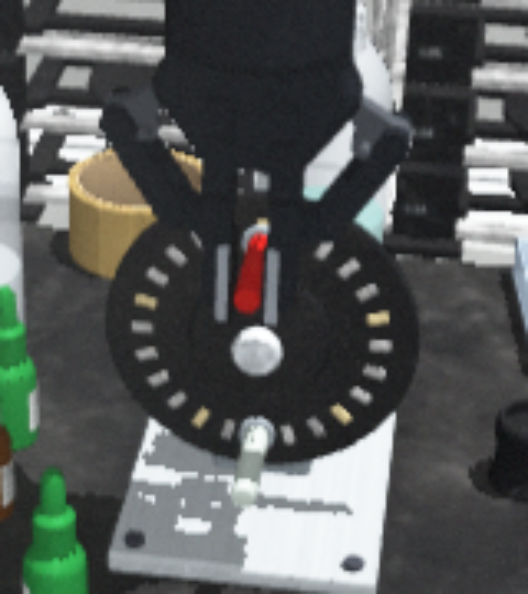

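The pin is near the top: red tip at crop (246,300), knob (257,350), white base (257,432). It looks slightly past, to the left. I'll back off and measure it in the clear.

Call:
{"name": "servo_tool", "arguments": {
  "rows": [
    [[0,0,0],0,45],
    [[0,0,0],0,45],
    [[0,0,0],0,45],
    [[0,0,0],0,45],
    [[0,0,-15],0,45],
    [[0,0,-25],0,45],
    [[0,0,-25],0,45],
    [[-15,0,-20],0,45],
    [[-15,0,-10],0,45],
    [[0,0,0],0,45],
    [[0,0,0],0,45]
  ]
}}

```text
t: 5.85
tcp_pos: [0.48, -0.2917, 0.2477]
tcp_rot: [0.999, 0.038, 0.001, 0.0]
force: [1.0, 0.3, 0.1]
gripper_width: 0.0447
finger_force: 0.0
```

```bash
cat > m2.py <<'E'
from h import *
import sys
n=np.array([.9972,.075,0]); c=np.array([.5537,-.2861,.112]); l=np.array([-.075,.9972,0])
for nm in('side','top'):
    g=snap(nm); fr=g['frame']; f=fr.astype(int)
    v,u=np.mgrid[0:480,0:640]; v=v.ravel();u=u.ravel(); P=px2w(g,u,v); F=f.reshape(-1,3)
    q=np.c_[(c-P)@n,(P-c)@l,P[:,2]-.112]; ok=(g['depth'].ravel()>0)&(np.hypot(q[:,1],q[:,2])<.11)
    red=ok&(F[:,2]>100)&(F[:,1]<70)&(F[:,0]<70)&(q[:,0]>.004)&(q[:,0]<.06)&(q[:,2]>.03)
    wh=ok&(F.min(1)>100)&(q[:,0]>.006)&(q[:,0]<.06)&(q[:,2]<-.03)&(q[:,2]>-.07)
    kn=ok&(F.min(1)>100)&(q[:,0]>.008)&(q[:,0]<.025)&(np.hypot(q[:,1],q[:,2])<.02)
    ye=ok&(F[:,2]>130)&(F[:,2]-F[:,0]>90)&(F[:,1]>90)&(q[:,2]>.07)
    bl=ok&(F.max(1)<60)&(abs(q[:,0])<.004)
    for t,m in(('red',red),('white',wh),('knob',kn),('pointer',ye),('plate',bl)):
        if m.sum()>3: print(nm,t,m.sum(),(np.mean(q[m],0)*1e3).round(1),(np.percentile(q[m],[3,97],0)*1e3).round(1).tolist(),'px',u[m].mean().round(1),v[m].mean().round(1))
    if nm=='side':
        Q=np.c_[bl.sum()]; b=P[bl]; cc=b.mean(0); print('normal',np.linalg.svd(b-cc)[2][2].round(4))
        # ideal pin axis pixel at base/tip for theta 0 and observed red row-ends
        for th in(-.08,-.04,0,.04):
            print(th,[tuple(np.round(w2px(g,c-n*d+l*(-.052*np.sin(th))+np.array([0,0,.052*np.cos(th)])),1)) for d in(.005,.03,.055)])
        R=red.reshape(480,640)
        for r in range(480):
            uu=np.nonzero(R[r])[0]
            if len(uu) and r%3==0: print(r,uu.min(),uu.max(),end='; ')
        print(); cv2.imwrite(f'pics/{sys.argv[1]}.png',cv2.resize(fr[130:300,270:430],None,fx=3.5,fy=3.5))
s=observe();print(s['t'],s['tcp_pos'],s['gripper_width'])
E
python3 m2.py s4
```

```text
side red 171 [40.4  0.7 54.2] [[12.3, -4.2, 47.3], [59.3, 6.3, 57.4]] px 346.4 202.6
side white 203 [ 34.6  -0.9 -49.5] [[7.1, -6.3, -56.0], [58.7, 5.0, -46.1]] px 345.6 259.6
side knob 174 [17.3  0.1  1.3] [[12.3, -9.8, -9.2], [19.9, 10.1, 10.2]] px 347.5 225.5
side pointer 67 [-19.1   0.4  87.5] [[-21.2, -6.4, 81.1], [-17.2, 7.1, 94.3]] px 352.3 163.5
side plate 4710 [-0.  -0.8  2.8] [[-2.7, -65.1, -62.9], [3.3, 65.6, 64.8]] px 349.6 218.5
normal [-0.9972 -0.0745  0.0016]
-0.08 [(np.float64(347.0), np.float64(192.1)), (np.float64(344.9), np.float64(200.3)), (np.float64(342.7), np.float64(208.9))]
-0.04 [(np.float64(348.4), np.float64(192.2)), (np.float64(346.3), np.float64(200.3)), (np.float64(344.2), np.float64(208.9))]
0 [(np.float64(349.8), np.float64(192.3)), (np.float64(347.8), np.float64(200.4)), (np.float64(345.6), np.float64(209.0))]
0.04 [(np.float64(351.2), np.float64(192.4)), (np.float64(349.2), np.float64(200.6)), (np.float64(347.1), np.float64(209.2))]
192 346 350; 195 345 352; 198 344 351; 201 343 350; 204 342 350; 207 341 349; 210 341 348; 213 342 347; 
5.95 [ 0.47976286 -0.29113415  0.24618243] 0.045082441950054876
```

View pics/s4.png

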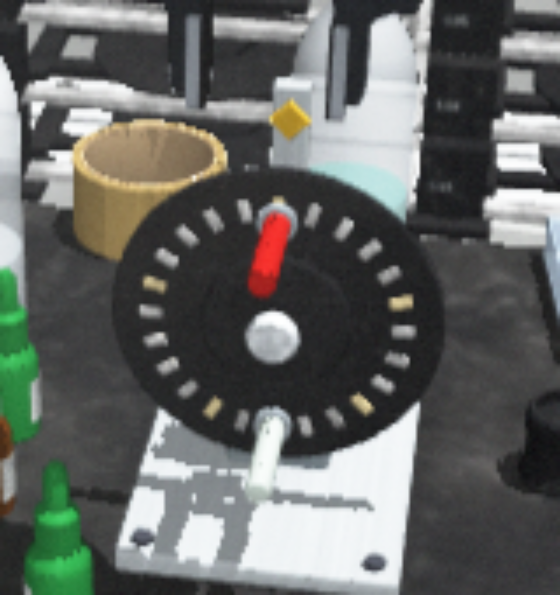

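The pin is at the top: red at crop (270,255), knob (272,337), white (263,460), pointer (291,120). Pin-to-pin θ is about -0.016. I'll retreat to free the top view and average several frames to confirm.

Call:
{"name": "servo_tool", "arguments": {
  "rows": [
    [[-20,10,-10],0,45],
    [[-30,20,-10],0,45],
    [[-30,25,0],0,45],
    [[-20,15,0],0,45],
    [[0,0,0],0,45],
    [[0,0,0],0,45]
  ]
}}

```text
t: 6.55
tcp_pos: [0.3852, -0.3686, 0.2658]
tcp_rot: [0.999, 0.037, -0.0, -0.001]
force: [0.3, -1.0, 0.3]
gripper_width: 0.0449
finger_force: 0.0
```

```bash
cat > m3.py <<'E'
from h import *
n=np.array([.9972,.075,0]); c=np.array([.5537,-.2861,.112]); l=np.array([-.075,.9972,0])
for nm in('side','top'):
  out=[]
  for _ in range(6):
    g=grab_frame(nm); f=g['frame'].astype(int)
    v,u=np.mgrid[0:480,0:640]; v=v.ravel();u=u.ravel(); P=px2w(g,u,v); F=f.reshape(-1,3)
    q=np.c_[(c-P)@n,(P-c)@l,P[:,2]-.112]; ok=(g['depth'].ravel()>0)&(abs(q[:,1])<.02)
    red=ok&(F[:,2]-F[:,1]>60)&(F[:,2]-F[:,0]>60)&(q[:,0]>.012)&(q[:,0]<.048)&(q[:,2]>.03)&(q[:,2]<.07)
    wh=ok&(F.min(1)>100)&(q[:,0]>.012)&(q[:,0]<.048)&(q[:,2]<-.03)&(q[:,2]>-.07)
    kn=ok&(F.min(1)>100)&(q[:,0]>.008)&(q[:,0]<.025)&(np.hypot(q[:,1],q[:,2])<.02)
    ye=ok&(F[:,2]>130)&(F[:,2]-F[:,0]>90)&(F[:,1]>90)&(q[:,2]>.07)
    out.append([q[m,1].mean()*1e3 if m.sum()>3 else np.nan for m in(red,wh,kn,ye)])
  print(nm,'lateral mm red white knob pointer',np.mean(out,0).round(2),np.std(out,0).round(2))
s=observe();print(s['t'],s['tcp_pos'])
E
python3 m3.py
```

```text
side lateral mm red white knob pointer [ 0.6  -0.94  0.13  0.45] [0.06 0.06 0.04 0.07]
top lateral mm red white knob pointer [ 0.12  2.63  2.29 -1.15] [0.03 0.01 0.01 0.17]
7.15 [ 0.38539154 -0.36871034  0.26675547]
```

θ is about -0.015 rad (0.8 mm at the pin), within measurement noise. The arm is clear, so I'll hand in.

```bash
python3 -c "
from bench import *
print(hand_in())"
```

```text
the job is handed in; nothing more can be done
None
```

I turned the plate until the red pin was at the top, about 0.015 rad left of vertical by the side camera, let go, and handed the job in at about 7 s with the arm clear. I kept clear of the dropper and felt no contact, but took no dedicated final check of it; the hand-in returned no verdict.

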